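# Slide a framed mirror out over the edge of a table leaf

## Task

The small gold-framed mirror lies flat on the spare table leaf. Push it with the fingertips, without lifting or tipping it, out over the leaf's far edge until that edge is right below the red tape stripe, so that the end of the frame sticks out squarely and a porter can get fingers under it. Leave the mirror lying flat on the leaf, do not move the framed print, lidded pot, mug or candlestick, and finish with the hand clear.

Things in the scene. Friction and masses are not known exactly. Their poses are not given: they have to be found in the camera images.
- leaf: Spare table leaf: mid-brown wooden board, 260 (x) by 480 (y) by 30 mm thick, lying fixed on the dark table. Origin: centre of its underside, on the table. Its top is at z = 30 mm. Its own +x points away from the robot (within 0.25 rad of world +x) to the far long edge, which the mirror must overhang; that edge is straight, along the leaf's y.
- leaf_edge (a point): The middle of the leaf's far long edge, at the level of its top (130 mm along the leaf's x from its origin, 30 mm up); axes as the leaf's.
- mirror: Small mirror in a gold frame, loose, about 0.35 kg: 160 (x) by 120 (y) by 10 mm high, flat on the leaf, silvery blue-grey pane 1 mm below the frame's top, one red tape stripe across it. Origin: centre of its underside. Its own +x points to the end that will stick out; at the start it is turned up to 0.2 rad from the leaf's x and lies wholly on the leaf, in either of two places left or right (the print has the other one).
- mirror_tape (a point): Centre of the red tape stripe on the mirror's top: the stripe is 16 mm wide and runs along the mirror's y over its full 120 mm width; it lies 30 mm from the mirror's centre towards its +x end, 50 mm short of that end, 10 mm above the underside. The edge right below the stripe means that 50 mm overhangs.
- print: Framed print, bystander on the same leaf: black frame of the same size (160 by 120 by 10 mm), paper with a blue and green landscape, no tape. Origin: centre of its underside.
- pot: Small blue lidded ceramic pot, bystander on the leaf between the two frames, 40 mm diameter, 42 mm high. Origin: centre of its underside.
- mug: White mug, bystander on the table to the left of the leaf (+y), 76 mm diameter, 90 mm high, handle towards its +y. Origin: centre of its underside.
- candlestick: Brass candlestick, bystander on the table to the right of the leaf (-y), foot 80 mm diameter, 125 mm high. Origin: centre of its underside.
Mind the look-alikes: they are no part of the job. Leave any brown or purple look-alike of the mirror alone.

How it is judged:
By the outcome, as a careful person would: the job done as asked, in the order asked, and still so for the second after the job is handed in, with the robot touching nothing.
It also fails if it takes over 50 s, if anything falls off the work surface, if the arm or the gripper's body presses on something with over 40 N, if the wrist force passes 120 N, or if a joint passes its speed limit or range.

## Robot

A 6-joint arm with a two-finger parallel gripper is mounted at the origin on the work surface. World frame = base frame: x ahead of the robot, y to its left, z up, the work surface at z = 0. Lengths are in m, angles in rad, forces in N, time in s.
With the tool pointing down it reaches from about 0.4 to 0.825 m from the base axis. Payload 7 kg.
Tool frame: the origin (TCP) lies between the finger pads; the fingertips stand 11 mm ahead of it and the grasp point (between the pads) lies 8 mm behind it (arm.tips_ahead is the distance from the TCP to the fingertips, in m); z points along the fingers, x is the direction in which the jaws open and shut, and the axes are right-handed (so a half turn about z gives the same grasp; the last joint's range is limited). The gripper opens to 88 mm and grips with 3 to 60 N. Pads are 19 mm wide; open, the fingers measure 130 mm over their backs; the gripper's body (78 mm by 193 mm) begins 47 mm behind the grasp point.
Start: joints at [1.592, 0.359, 0.012, 0, -1.224, -0.288], TCP at [0.178, 0.651, 0.213] pointing down, gripper open.
Joint ranges: [-3.07, 3.07], [-1.43, 2.12], [-1.02, 1.25], [-3.03, 1.67], [-3.05, -0], [-3.03, 3.03]. Speed limits (rad/s): [2.39, 2.39, 3.01, 3.14, 3.14, 3.14].

## Interface

Orientations are given as [roll, pitch, yaw] about the fixed x, y, z axes, in that order (R = Rz(yaw) Ry(pitch) Rx(roll)).
In Python, from station import arm, optics, finder gives the robot as it stands. The module is installed in compiled form; this text tells all that it offers.
- The arm moves only by the tool apply_moves, never from a script. Its argument "increments" is one flat list of numbers, 6 for each row, row after row: the shift along the world's x, y, z in m, then the turn, a rotation vector about the world's x, y, z in rad. In form: [tx, ty, tz, rx, ry, rz, tx, ty, tz, rx, ry, rz, ...]. A call has 1 to 20 rows; each row shifts and turns the pose as measured when the row begins; what a row does not reach is not made up. A row lasts 1/12 s, in which the tool goes at most 41.7 mm and 7.16 degrees, less where a joint would pass 70% of its speed; a pose out of reach is approached as far as the arm can. A call with a gripper value outside its range is refused whole. "hand" is the closure, from 0 (fully open) to 1 (shut), set as the call begins (left out, the last holds). The fingers move at their own pace and stop on an object; "force" is the grip in N (left out, the last holds). Time passes only in rows, so rows that do not move let the fingers close. It gives the time, the measured TCP pose, the force and the opening at its end, in the units of the state.
- arm.get_state(): the state, without advancing time (a new reading comes with each control period).
- optics.grab_frame(name): name is "side" or "top" or "wrist"; returns the picture (400x640x3 uint8, red, green, blue); there is no depth.
- optics.camera_model(name): a dict with "fx", "fy", "cx", "cy" (pixels), "world_to_cam" (4x4, takes a point from world to camera coordinates); the wrist camera has in their place "T_tool_cam" (4x4, takes a point from camera to tool coordinates, whose origin is the TCP and whose axes are the tool frame's). Camera axes: x right, y up, looking along -z (the intrinsics and any distortion apply to the point x, -y, -z); pixel columns grow to the right and rows downward; lengths in m; the calibration is good to about 2 mm. The wrist camera is an equidistant fisheye: a pixel r from the principal point sees the ray r / f radians off the axis. A picture is of the moment at which its call begins: read the wrist's pose just before it. camera_model takes no time and is no camera call.
- arm.job_done(): hands the job in, once; it reports no verdict.
Trained networks look in the newest picture that a camera, given by its name, has taken for a name from the list of things; names that differ only in an ending like _2 or _b are one class to them, and where a whole thing is asked for, a point or a joint stands for the part that bears it (a point fixed in the world has none). Each returns a list of dicts, best first, with "conf" (0 to 1); they miss things now and then, are a little off and sometimes report something else, mostly with a low value. They report only what shows in the picture. A call takes as long as a camera call. They do not tell look-alikes from the thing itself.
- finder.find_in(camera, name): "box" ([left, top, right, bottom] in pixels, round what is visible of it).
- finder.landmark_of(camera, name): "point" ([column, row] in pixels: a listed point, or the origin of a listed thing).
The state is a dict: "t": time; "q": joint angles; "qd": joint speeds; "joint_efforts": joint torques, N m; "eef_pos": TCP position; "ee_rot": TCP orientation; "force": force on the tool from outside, world axes, zero at the start; "moment": the same for the moment, N m; "width": finger opening in m.
Only numpy, scipy, OpenCV 4.12 (cv2) and the standard library are available. Lean on these libraries where they do the work, as an engineer would, in place of code of your own. Each camera call takes 0.05 s, during which the arm holds its last target. There are 200 camera calls.

## Working session

There is one attempt and no reset: what is moved stays moved. The work goes in short steps, Python scripts to look and compute and a tool call to move; the robot and the scene stay as the last step left them, time stands still between calls to the robot, and variables do not carry over. Pictures are saved under pics/ and viewed, about 8 in all and at most 12, crops included, and the job is handed in when it is done.

Besides the shell and the picture viewer there is one more tool, called after ">>>" by a JSON object that holds its "op" and its "data". apply_moves: Moves the arm, as the interface text tells. Its arguments: {"type":"object","properties":{"increments":{"type":"array"},"hand":{"type":"number"},"force":{"type":"number"}},"required":["increments"]}

```bash
mkdir -p pics; cat > h.py <<'E'
import numpy as np, cv2
from station import arm, optics, finder
def snap(c,n):
    im=optics.grab_frame(c); cv2.imwrite(f'pics/{n}.png',im[:,:,::-1]); return im
def ray_plane(c,px,z):
    m=optics.camera_model(c); W=np.linalg.inv(np.array(m['world_to_cam']))
    out=[]
    for u,v in np.atleast_2d(px):
        d=W[:3,:3]@np.array([(u-m['cx'])/m['fx'],-(v-m['cy'])/m['fy'],-1]); o=W[:3,3]
        out.append(o+d*(z-o[2])/d[2])
    return np.array(out)
E
python3 - <<'E'
from h import *
a=snap('top','top0');
s=arm.get_state();print(s['t'],s['eef_pos'],s['ee_rot'])
m=optics.camera_model('top');print({k:v for k,v in m.items()})
for n in ['mirror','leaf','print','pot']:
    print(n,finder.find_in('top',n)[:3])
for n,z in [('mirror_tape',.04),('leaf_edge',.03),('mirror',.03),('print',.03),('pot',.03)]:
    for r in finder.landmark_of('top',n)[:3]: print(n,r,ray_plane('top',r['point'],z))
b=snap('side','side0')
E
```

```text
0.05 [0.17783316 0.65063846 0.21175736] [-3.14144456e+00 -1.61012221e-03 -1.83765807e+00]
{'fx': 398.64571854249886, 'fy': 398.64571854249886, 'cx': 312.8086863940028, 'cy': 204.04264820768663, 'world_to_cam': array([[ 0.0150692 , -0.99988175, -0.00306648, -0.06766903],
       [ 0.98469822,  0.01430772,  0.1736799 , -0.57703754],
       [-0.17361549, -0.00563678,  0.98479738, -1.02040253],
       [ 0.        ,  0.        ,  0.        ,  1.        ]])}
mirror [{'box': [454.4, 211.0, 519.5, 273.2], 'conf': 0.95}, {'box': [295.5, 183.2, 348.9, 251.5], 'conf': 0.71}, {'box': [347.3, 279.9, 412.7, 340.4], 'conf': 0.71}]
leaf [{'box': [113.4, 178.8, 160.0, 208.9], 'conf': 0.28}]
print [{'box': [188.3, 165.6, 253.4, 233.2], 'conf': 0.95}, {'box': [111.5, 180.6, 159.2, 213.1], 'conf': 0.33}]
pot [{'box': [273.4, 170.1, 289.5, 180.2], 'conf': 0.53}]
mirror_tape {'point': [424.2, 134.3], 'conf': 0.77} [[ 0.78234753 -0.3675387   0.04      ]]
mirror_tape {'point': [391.3, 304.0], 'conf': 0.71} [[ 0.31928978 -0.26678631  0.04      ]]
mirror_tape {'point': [500.3, 241.2], 'conf': 0.7} [[ 0.48653175 -0.56015854  0.04      ]]
leaf_edge {'point': [279.8, 166.0], 'conf': 0.94} [[0.68782969 0.03455742 0.03      ]]
mirror {'point': [377.4, 309.3], 'conf': 0.83} [[ 0.30456847 -0.23210022  0.03      ]]
mirror {'point': [316.8, 114.1], 'conf': 0.72} [[ 0.84212457 -0.06645949  0.03      ]]
mirror {'point': [414.5, 139.6], 'conf': 0.68} [[ 0.76998478 -0.34256698  0.03      ]]
print {'point': [222.9, 195.3], 'conf': 0.67} [[0.60239318 0.18863985 0.03      ]]
pot {'point': [280.1, 177.5], 'conf': 0.71} [[0.65493672 0.03275645 0.03      ]]
```

View pics/top0.png

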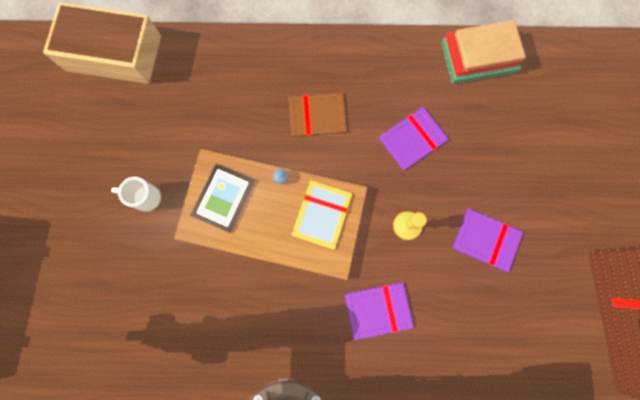

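View pics/side0.png

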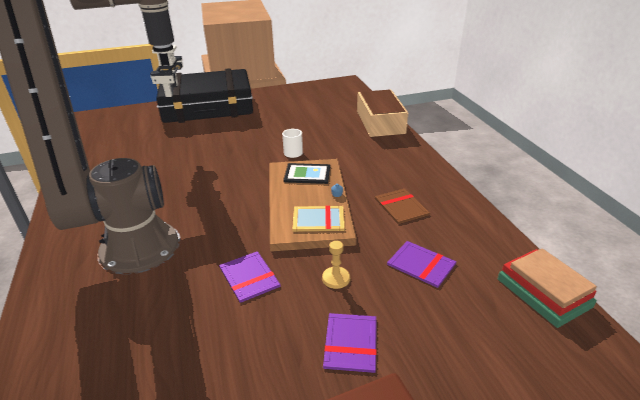

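Candidates in the top picture: gold frame with blue-grey pane (323,214); brown panel (318,114); purple ones (414,139), (488,240), (380,311). Only the first has a gold frame and pane and lies on the leaf, so it is the mirror. I'll confirm this in a rectified crop and measure it.

```bash
cat >> h.py <<'E'
def rect(c,im,z,x0,x1,y0,y1,k=1000):
    """bird's-eye: row 0 = x1 (far), col 0 = y1 (left)"""
    m=optics.camera_model(c); W=np.array(m['world_to_cam'])
    H,Wd=int((x1-x0)*k),int((y1-y0)*k)
    r,cc=np.mgrid[0:H,0:Wd]
    P=np.stack([x1-r/k,y1-cc/k,np.full(r.shape,z),np.ones(r.shape)],-1)@W.T
    u=m['fx']*P[...,0]/-P[...,2]+m['cx']; v=m['fy']*-P[...,1]/-P[...,2]+m['cy']
    return cv2.remap(im,u.astype('f4'),v.astype('f4'),cv2.INTER_CUBIC)
E
python3 - <<'E'
from h import *
im=cv2.imread('pics/top0.png')[:,:,::-1].copy()
x0,x1,y0,y1=.38,.78,-.36,.34
k=1000
b=rect('top',im,.04,x0,x1,y0,y1)
cv2.imwrite('pics/bird0.png',b[:,:,::-1])
hsv=cv2.cvtColor(b,cv2.COLOR_RGB2HSV)
def report(mask,name):
    n,l,st,ce=cv2.connectedComponentsWithStats(mask.astype('u1'))
    i=1+np.argmax(st[1:,4]); pts=np.argwhere(l==i)
    w=np.c_[x1-pts[:,0]/k,y1-pts[:,1]/k].astype('f4')
    r=cv2.minAreaRect(w); print(name,r,cv2.boxPoints(r).round(4).tolist())
H,S,V=[hsv[...,i].astype(int) for i in range(3)]
print('frame hsv',[hsv[int((x1-x)*k),int((y1-y)*k)].tolist() for x,y in [(.645,-.07),(.55,-.07)]])
yy=(y1-np.arange(b.shape[1])/k)[None,:]
report((H>22)&(H<35)&(S>120)&(V>170)&(yy<0.02)&(yy>-.17),'gold')
b3=cv2.cvtColor(rect('top',im,.03,x0,x1,y0,y1),cv2.COLOR_RGB2HSV)
H3,S3,V3=[b3[...,i].astype(int) for i in range(3)]
report((H>170)|(H<5)&(S>170)&(V>180),'red')
print('leaf hsv',b3[int((x1-.6)*k),int((y1-.05)*k)],'table',b3[10,300])
mk=(V3>135)&(yy<.27)&(yy>-.2)
report(cv2.morphologyEx(mk.astype('u1'),cv2.MORPH_OPEN,np.ones((15,15))),'leaf')
for n in ['candlestick','mug']:
    for r in finder.landmark_of('top',n)[:2]: print(n,r,ray_plane('top',r['point'],0))
E
```

```text
frame hsv [[16, 155, 219], [97, 28, 238]]
gold ((0.5250667333602905, -0.0740613117814064), (0.11976084858179092, 0.10106992721557617), 72.61304473876953) [[0.45890000462532043, -0.1160999983549118], [0.555400013923645, -0.14630000293254852], [0.5911999940872192, -0.03200000151991844], [0.49470001459121704, -0.0017999999690800905]]
red ((0.5821945071220398, -0.09355625510215759), (0.1174418106675148, 0.022395743057131767), 73.87239074707031) [[0.5551000237464905, -0.1468999981880188], [0.5766000151634216, -0.15309999883174896], [0.6093000173568726, -0.040300000458955765], [0.5877000093460083, -0.03400000184774399]]
leaf hsv [ 15 142 232] table [ 10 143 157]
leaf ((0.5805000066757202, 0.034999996423721313), (0.46799999475479126, 0.398999959230423), 90.0) [[0.38100001215934753, -0.19900000095367432], [0.7799999713897705, -0.19900000095367432], [0.7799999713897705, 0.26899999380111694], [0.38100001215934753, 0.26899999380111694]]
candlestick {'point': [409.0, 228.4], 'conf': 0.93} [[ 0.52193888 -0.32748078  0.        ]]
mug {'point': [147.2, 199.8], 'conf': 0.81} [[0.59222815 0.40887953 0.        ]]
```

View pics/bird0.png

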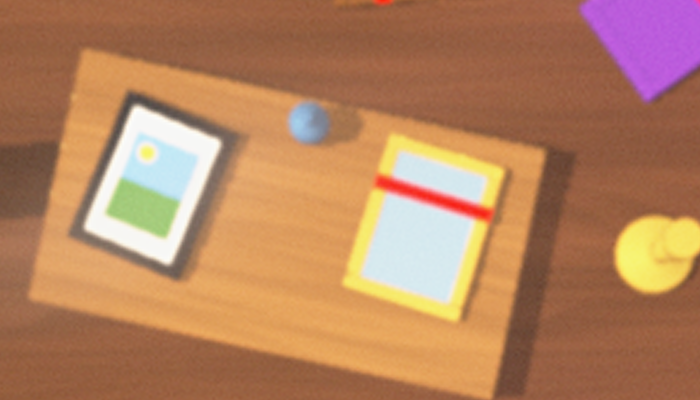

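The crop confirms it: gold frame with corners (390,135), (507,168), (460,320), (345,285), the red stripe near the far end, the print on the left and the pot between them. The mirror is about 0.07 rad off the leaf, and the push is about 70 mm. I'll approach now with the jaw axis along the leaf's y.

>>> {"op": "apply_moves", "data": {"increments": [0.034, -0.034, 0, 0, 0, 0, 0.034, -0.034, 0, 0, 0, 0, 0.034, -0.034, 0, 0, 0, 0, 0.034, -0.034, 0, 0, 0, 0, 0.034, -0.034, 0, 0, 0, 0, 0.034, -0.034, 0, 0, 0, 0, 0.034, -0.034, 0, 0, 0, 0, 0.034, -0.034, 0, 0, 0, 0, 0, -0.039, 0, 0, 0, 0, 0, -0.039, 0, 0, 0, 0, 0, -0.039, 0, 0, 0, 0, 0, -0.039, 0, 0, 0, 0, 0, -0.039, 0, 0, 0, 0, 0, -0.039, 0, 0, 0, 0, 0, -0.039, 0, 0, 0, 0, 0, -0.039, 0, 0, 0, 0, 0, -0.039, 0, 0, 0, 0, 0, -0.039, 0, 0, 0, 0, 0, -0.039, 0, 0, 0, 0, 0, 0, 0, 0, 0, 0], "hand": 0.32}}

```text
t: 2.32
eef_pos: [0.4142, -0.0405, 0.2136]
ee_rot: [-3.134, 0.006, -1.83]
force: [-0.5, 0.4, 0.5]
width: 0.0593
```

```bash
cat >> h.py <<'E'
from scipy.spatial.transform import Rotation as Ro
def wrist_rect(im,s,z,x0,x1,y0,y1,k=1000):
    m=optics.camera_model('wrist'); T=np.eye(4); T[:3,:3]=Ro.from_euler('xyz',s['ee_rot']).as_matrix(); T[:3,3]=s['eef_pos']
    W=np.linalg.inv(T@np.array(m['T_tool_cam']))
    r,cc=np.mgrid[0:int((x1-x0)*k),0:int((y1-y0)*k)]
    P=np.stack([x1-r/k,y1-cc/k,np.full(r.shape,z),np.ones(r.shape)],-1)@W.T
    X,Y,Z=P[...,0],-P[...,1],-P[...,2]; q=np.hypot(X,Y); th=np.arctan2(q,Z)/np.maximum(q,1e-9)
    return cv2.remap(im,(m['fx']*th*X+m['cx']).astype('f4'),(m['fy']*th*Y+m['cy']).astype('f4'),cv2.INTER_CUBIC)
E
python3 - <<'E'
from h import *
s=arm.get_state(); im=snap('wrist','w1'); print(s['q'],optics.camera_model('wrist')['T_tool_cam'])
B=(.38,.78,-.25,.25)
a=wrist_rect(im,s,.04,*B); cv2.imwrite('pics/wr1.png',a[:,:,::-1])
t=snap('top','top1'); cv2.imwrite('pics/both1.png',np.vstack([a,rect('top',t,.04,.48,.68,-.25,.25)])[:,:,::-1])
E
```

```text
[ 3.81119854e-01 -9.40218947e-02 -5.21331505e-01 -3.01193613e-04
 -1.13331058e+00  9.30215391e-01] [[ 9.99999001e-01 -7.88943101e-04  1.17278808e-03 -5.01585563e-04]
 [-3.86202516e-04 -9.50665647e-01 -3.10217148e-01 -8.50571160e-02]
 [ 1.35967302e-03  3.10216385e-01 -9.50665002e-01 -1.71898829e-01]
 [ 0.00000000e+00  0.00000000e+00  0.00000000e+00  1.00000000e+00]]
```

View pics/both1.png

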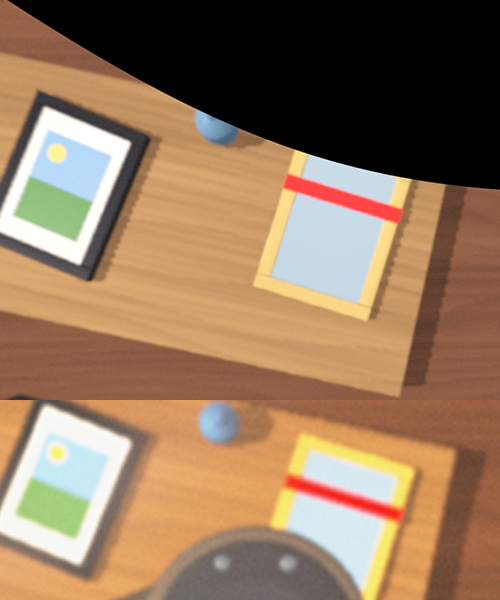

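Wrist and top bird views agree: the mirror's near edge runs (255,285) to (370,320), which is x .495,y -.005 to x .46,y -.12. Now a line fit for the leaf's edges and the mirror's stripe.

```bash
cat >> h.py <<'E'
def edge_fit(img,B,ys,xa,xb,k=1000):
    """strongest brightness step between x=xa(y),xb(y) along x, per column; robust line x=a+b*y"""
    g=cv2.GaussianBlur(cv2.cvtColor(img,cv2.COLOR_RGB2GRAY).astype('f4'),(0,0),3); d=np.abs(np.gradient(g,axis=0)); X=[]
    for y in ys:
        c=int((B[3]-y)*k); r0,r1=int((B[1]-xb(y))*k),int((B[1]-xa(y))*k)
        X.append(B[1]-(r0+np.argmax(d[r0:r1,c]))/k)
    X=np.array(X); 
    l=cv2.fitLine(np.c_[ys,X].astype('f4'),cv2.DIST_HUBER,0,1e-4,1e-4).ravel(); b=l[1]/l[0]
    return l[3]-b*l[2],b,np.median(np.abs(X-(l[3]-b*l[2]+b*ys)))
E
python3 - <<'E'
from h import *
B=(.38,.80,-.25,.30)
top=cv2.imread('pics/top0.png')[:,:,::-1].copy()
t3=rect('top',top,.03,*B)
f=lambda y:.675+.217*y
ys=np.r_[np.linspace(-.17,-.06,40),np.linspace(.1,.22,40)]
print('far (top cam)',edge_fit(t3,B,ys,lambda y:f(y)-.02,lambda y:f(y)+.02))
n=lambda y:.41+.217*y
print('near(top cam)',edge_fit(t3,B,np.linspace(-.1,.2,60),lambda y:n(y)-.02,lambda y:n(y)+.02))
s=arm.get_state(); w=cv2.imread('pics/w1.png')[:,:,::-1].copy(); w3=wrist_rect(w,s,.03,*B)
print('near(wrist)',edge_fit(w3,B,np.linspace(-.1,.2,60),lambda y:n(y)-.02,lambda y:n(y)+.02))
for nm,im in (('top',rect('top',top,.04,*B)),('wrist',wrist_rect(w,s,.04,*B))):
    h=cv2.cvtColor(im,cv2.COLOR_RGB2HSV).astype(int); m=((h[...,0]>172)|(h[...,0]<4))&(h[...,1]>150)&(h[...,2]>180)
    nn,l,st,ce=cv2.connectedComponentsWithStats(m.astype('u1')); i=1+np.argmax(st[1:,4])
    p=np.argwhere(l==i); r=cv2.minAreaRect(np.c_[B[1]-p[:,0]/1000,B[3]-p[:,1]/1000].astype('f4')); print(nm,'tape',r)
E
```

```text
far (top cam) (np.float32(0.67811614), np.float32(0.21943946), np.float64(0.0002992066236642832))
near(top cam) (np.float32(0.41294405), np.float32(0.21578528), np.float64(0.0002777062997979529))
near(wrist) (np.float32(0.41345993), np.float32(0.21546862), np.float64(0.00029931067915284215))
top tape ((0.5822609066963196, -0.09327061474323273), (0.11549690365791321, 0.01073623076081276), 72.75853729248047)
wrist tape ((0.5828012824058533, -0.08909153938293457), (0.11983267217874527, 0.0136013925075531), 73.10135650634766)
```

>>> {"op": "apply_moves", "data": {"increments": [0.034, -0.016, 0, 0, 0, 0.046, 0, 0, -0.035, 0, 0, 0, 0, 0, -0.035, 0, 0, 0, 0, 0, -0.035, 0, 0, 0, 0, 0, -0.035, 0, 0, 0, 0, 0, 0, 0, 0, 0, 0, 0, 0, 0, 0, 0]}}

```text
t: 3.0
eef_pos: [0.4564, -0.0465, 0.0744]
ee_rot: [-3.12, 0.013, -1.773]
force: [0.4, 0.1, 0.1]
width: 0.0595
```

>>> {"op": "apply_moves", "data": {"increments": [-0.008, -0.009, 0, -0.008, 0.024, -0.011, 0, 0, 0, 0, 0, 0, 0, 0, -0.014, 0, 0, 0, 0, 0, -0.012, 0, 0, 0, 0, 0, 0, 0, 0, 0]}}

```text
t: 3.42
eef_pos: [0.4555, -0.0502, 0.0566]
ee_rot: [-3.13, 0.005, -1.777]
force: [0.5, 0.3, 0.1]
width: 0.0595
```

>>> {"op": "apply_moves", "data": {"increments": [-0.007, -0.008, -0.005, -0.004, 0.012, -0.008, 0, 0, -0.004, 0, 0, 0, 0, 0, -0.004, 0, 0, 0, 0, 0, 0, 0, 0, 0]}}

```text
t: 3.75
eef_pos: [0.4517, -0.057, 0.0477]
ee_rot: [-3.134, 0.002, -1.783]
force: [-1.1, -0.1, 0.5]
width: 0.0598
```

>>> {"op": "apply_moves", "data": {"increments": [0, 0, -0.003, 0, 0, 0, 0.006, -0.0013, 0, 0, 0, 0, 0.006, -0.0013, 0, 0, 0, 0, 0.006, -0.0013, 0, 0, 0, 0, 0.006, -0.0013, 0, 0, 0, 0, 0.006, -0.0013, 0, 0, 0, 0]}}

```text
t: 4.25
eef_pos: [0.4849, -0.0639, 0.0455]
ee_rot: [-3.132, 0.003, -1.782]
force: [0.3, -0.2, -0.1]
width: 0.0596
```

>>> {"op": "apply_moves", "data": {"increments": [0.006, -0.0013, 0, 0, 0, 0, 0.006, -0.0013, 0, 0, 0, 0, 0.006, -0.0013, 0, 0, 0, 0, 0.006, -0.0013, 0, 0, 0, 0, 0.006, -0.0013, 0, 0, 0, 0, 0, 0, 0, 0, 0, 0, 0, 0, 0, 0, 0, 0]}}

```text
t: 4.83
eef_pos: [0.5204, -0.0718, 0.0448]
ee_rot: [-3.133, 0.002, -1.783]
force: [-0.5, 0.6, 0.5]
width: 0.0592
```

```bash
cat > m.py <<'E'
import sys
from h import *
n=sys.argv[1]
B=(.38,.80,-.25,.30); u=np.array([.9773,-.2121])
s=arm.get_state(); w=snap('wrist','w'+n); t=snap('top','t'+n); print(s['eef_pos'],s['eef_pos'][:2]@u)
im={'top':rect('top',t,.04,*B),'wrist':wrist_rect(w,s,.04,*B)}
for nm,i in im.items():
    h=cv2.cvtColor(i,cv2.COLOR_RGB2HSV).astype(int); m=((h[...,0]>172)|(h[...,0]<4))&(h[...,1]>150)&(h[...,2]>150)
    nn,l,st,ce=cv2.connectedComponentsWithStats(m.astype('u1'))
    if nn<2: continue
    i=1+np.argmax(st[1:,4]); p=np.argwhere(l==i); r=cv2.minAreaRect(np.c_[B[1]-p[:,0]/1000,B[3]-p[:,1]/1000].astype('f4')); print(nm,'tape',r,'s',np.array(r[0])@u)
cv2.imwrite(f'pics/b{n}.png',np.hstack([i[:,200:] for i in im.values()])[:,:,::-1])
E
python3 m.py 2
```

```text
[ 0.52037177 -0.07179566  0.04482111] 0.5237871945154232
top tape ((0.7899999618530273, -0.04150000214576721), (0.007000003010034561, 0.020000040531158447), 90.0) s 0.7808691131740808
wrist tape ((0.5816332697868347, -0.09273005276918411), (0.11984560638666153, 0.015041370876133442), 72.69947814941406) s 0.5880982387550174
```

View pics/b2.png

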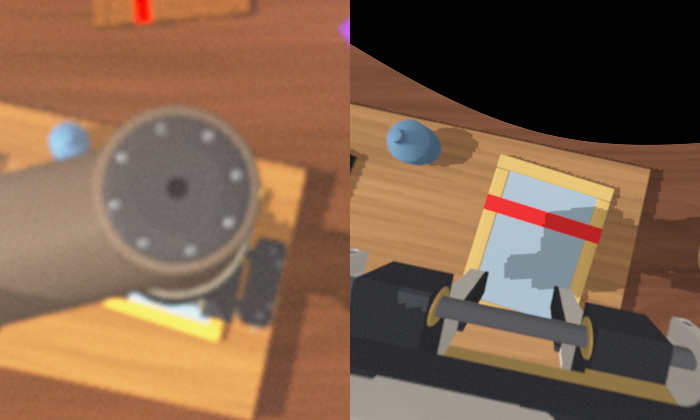

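The mirror has not moved (stripe still at s=.588), so the fingers passed above it. I'll check the fingertip height.

```bash
python3 - <<'E'
from h import *
print(arm.tips_ahead, arm.get_state())
im=snap('side','side2'); cv2.imwrite('pics/side2c.png',cv2.resize(im[110:260,230:380],None,fx=4,fy=4,interpolation=cv2.INTER_CUBIC)[:,:,::-1])
E
```

```text
0.011 {'t': 4.9333, 'q': array([ 0.23840918,  0.28469815, -0.53755681,  0.00268449, -0.7391931 ,
        1.11841292]), 'qd': array([ 0.00317242, -0.00839481, -0.00698701, -0.00226325, -0.00088029,
        0.00015886]), 'joint_efforts': array([-9.75106470e-02, -4.41435778e+01,  2.15712655e+01,  5.04850343e+00,
        1.26188449e-01,  1.33814858e-02]), 'eef_pos': array([ 0.52016871, -0.07169449,  0.04493913]), 'ee_rot': array([-3.13238775e+00,  2.44217332e-03, -1.78278390e+00]), 'force': array([-0.85357242,  0.62971337,  0.14204992]), 'moment': array([ 0.02433514,  0.04617321, -0.0273086 ]), 'width': 0.05986351586216255}
```

View pics/side2c.png

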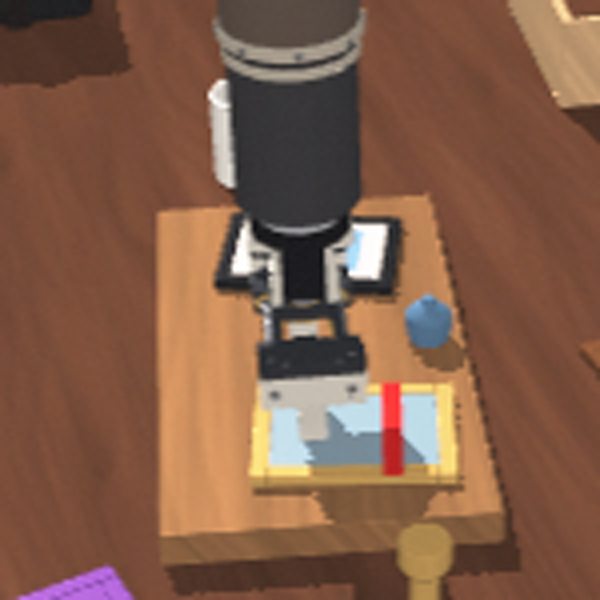

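Both fingers hover over the pane with no contact, so at this opening the tips reach less far than 11 mm. I'll back off and feel down for the leaf.

>>> {"op": "apply_moves", "data": {"increments": [0, 0, 0.004, 0, 0, 0, -0.015, 0.0033, 0, 0, 0, 0, -0.015, 0.0033, 0, 0, 0, 0, -0.015, 0.0033, 0, 0, 0, 0, -0.015, 0.0033, 0, 0, 0, 0, 0, 0, 0, 0, 0, 0, 0, 0, 0, 0, 0, 0]}}

```text
t: 5.57
eef_pos: [0.4568, -0.0578, 0.051]
ee_rot: [-3.131, 0.003, -1.782]
force: [-0.0, -0.4, 0.0]
width: 0.0595
```

>>> {"op": "apply_moves", "data": {"increments": [-0.008, 0.002, -0.005, 0, 0, 0, 0, 0, -0.003, 0, 0, 0, 0, 0, -0.001, 0, 0, 0, 0, 0, 0, 0, 0, 0]}}

```text
t: 5.9
eef_pos: [0.4492, -0.0554, 0.042]
ee_rot: [-3.129, 0.004, -1.781]
force: [0.0, 0.2, -0.1]
width: 0.0593
```

>>> {"op": "apply_moves", "data": {"increments": [0, 0, -0.0015, 0, 0, 0, 0, 0, -0.0015, 0, 0, 0, 0, 0, 0, 0, 0, 0]}}

```text
t: 6.15
eef_pos: [0.4499, -0.0555, 0.0383]
ee_rot: [-3.13, 0.004, -1.782]
force: [-0.1, -0.0, -0.2]
width: 0.0594
```

>>> {"op": "apply_moves", "data": {"increments": [0, 0, -0.0015, 0, 0, 0, 0, 0, 0, 0, 0, 0]}}

```text
t: 6.32
eef_pos: [0.4502, -0.0556, 0.0365]
ee_rot: [-3.13, 0.003, -1.782]
force: [-0.1, 0.0, -0.3]
width: 0.0595
```

>>> {"op": "apply_moves", "data": {"increments": [0, 0, -0.0015, 0, 0, 0, 0, 0, 0, 0, 0, 0]}}

```text
t: 6.48
eef_pos: [0.4503, -0.0556, 0.0347]
ee_rot: [-3.13, 0.003, -1.782]
force: [-0.5, -0.6, 0.2]
width: 0.0592
```

>>> {"op": "apply_moves", "data": {"increments": [0, 0, -0.0015, 0, 0, 0, 0, 0, 0, 0, 0, 0]}}

```text
t: 6.65
eef_pos: [0.4503, -0.0556, 0.0331]
ee_rot: [-3.13, 0.003, -1.782]
force: [-0.2, -0.1, 0.1]
width: 0.0594
```

>>> {"op": "apply_moves", "data": {"increments": [0, 0, -0.0015, 0, 0, 0, 0, 0, 0, 0, 0, 0]}}

```text
t: 6.82
eef_pos: [0.4503, -0.0556, 0.0315]
ee_rot: [-3.13, 0.003, -1.782]
force: [-0.2, 0.1, -0.0]
width: 0.0596
```

>>> {"op": "apply_moves", "data": {"increments": [0, 0, -0.0015, 0, 0, 0, 0, 0, 0, 0, 0, 0]}}

```text
t: 6.98
eef_pos: [0.4503, -0.0556, 0.0298]
ee_rot: [-3.13, 0.003, -1.782]
force: [0.2, -0.6, -0.8]
width: 0.0599
```

>>> {"op": "apply_moves", "data": {"increments": [0, 0, -0.0015, 0, 0, 0, 0, 0, 0, 0, 0, 0]}}

```text
t: 7.15
eef_pos: [0.4503, -0.0556, 0.0282]
ee_rot: [-3.13, 0.003, -1.782]
force: [-0.6, -0.0, -0.8]
width: 0.0597
```

>>> {"op": "apply_moves", "data": {"increments": [0, 0, -0.0015, 0, 0, 0, 0, 0, 0, 0, 0, 0]}}

```text
t: 7.32
eef_pos: [0.4503, -0.0556, 0.0265]
ee_rot: [-3.13, 0.003, -1.782]
force: [0.0, -0.8, -0.1]
width: 0.0599
```

```bash
python3 - <<'E'
from h import *
im=snap('side','side3'); w=snap('wrist','w3')
a=cv2.resize(im[140:260,250:370],(560,560),interpolation=cv2.INTER_CUBIC); b=w[200:400,160:480]; b=cv2.resize(b,None,fx=2,fy=2)
a=cv2.resize(a,(400,400))
cv2.imwrite('pics/c3.png',cv2.resize(np.hstack([a,b]),(800,308))[:,:,::-1])
m=optics.camera_model('side'); W=np.array(m['world_to_cam']); 
for z in (.03,.0265):
  for dv in (-.0405,-.03,.03,.0405):
    p=W@np.array([.4503+.2121*dv,-.0556+.9773*dv,z,1]); print(z,dv,m['fx']*p[0]/-p[2]+m['cx'],m['cy']+m['fy']*p[1]/p[2])
E
```

```text
0.03 -0.0405 285.21596892145715 228.60512840335534
0.03 -0.03 285.114791841095 226.51590837085348
0.03 0.03 284.5583106278914 215.0250480477994
0.03 0.0405 284.46455682933475 213.08911242516166
0.0265 -0.0405 285.2837891761636 229.48641872985527
0.0265 -0.03 285.18236432550583 227.39507222686984
0.0265 0.03 284.62449066756176 215.8919039591123
0.0265 0.0405 284.53049732936296 213.95379275785228
```

View pics/c3.png

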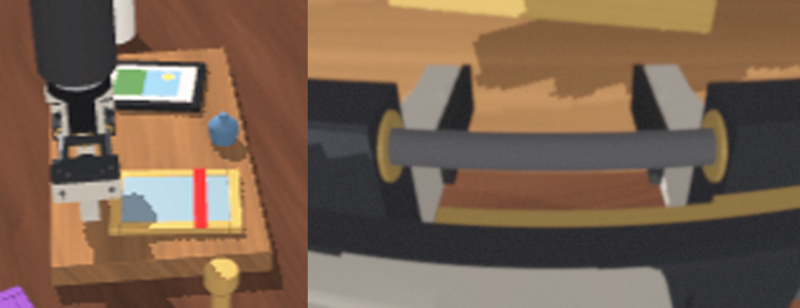

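The side view puts the fingertips (crop 92,218) still about 10 mm above the leaf, with no force. I'll keep feeling down.

>>> {"op": "apply_moves", "data": {"increments": [0, 0, -0.0015, 0, 0, 0, 0, 0, -0.001, 0, 0, 0, 0, 0, 0, 0, 0, 0]}}

```text
t: 7.67
eef_pos: [0.4506, -0.0555, 0.0241]
ee_rot: [-3.129, 0.004, -1.782]
force: [0.2, -0.9, -1.0]
width: 0.0596
```

>>> {"op": "apply_moves", "data": {"increments": [0, 0, -0.0015, 0, 0, 0, 0, 0, 0, 0, 0, 0]}}

```text
t: 7.83
eef_pos: [0.4506, -0.0556, 0.0224]
ee_rot: [-3.129, 0.004, -1.782]
force: [-0.6, -0.4, 1.1]
width: 0.0594
```

>>> {"op": "apply_moves", "data": {"increments": [0, 0, -0.0015, 0, 0, 0, 0, 0, 0, 0, 0, 0]}}

```text
t: 8.0
eef_pos: [0.4506, -0.0555, 0.0208]
ee_rot: [-3.129, 0.004, -1.782]
force: [-0.0, -1.2, 0.7]
width: 0.0597
```

>>> {"op": "apply_moves", "data": {"increments": [0, 0, -0.0015, 0, 0, 0, 0, 0, 0, 0, 0, 0]}}

```text
t: 8.17
eef_pos: [0.4506, -0.0555, 0.0191]
ee_rot: [-3.129, 0.004, -1.782]
force: [-0.6, -0.9, 0.2]
width: 0.0591
```

>>> {"op": "apply_moves", "data": {"increments": [0, 0, -0.0015, 0, 0, 0, 0, 0, 0, 0, 0, 0]}}

```text
t: 8.33
eef_pos: [0.4506, -0.0555, 0.0174]
ee_rot: [-3.129, 0.004, -1.782]
force: [0.4, -0.8, -0.1]
width: 0.0598
```

>>> {"op": "apply_moves", "data": {"increments": [0, 0, -0.0015, 0, 0, 0, 0, 0, 0, 0, 0, 0]}}

```text
t: 8.5
eef_pos: [0.4509, -0.0555, 0.0165]
ee_rot: [-3.129, 0.003, -1.781]
force: [-2.2, -0.2, 2.4]
width: 0.0598
```

>>> {"op": "apply_moves", "data": {"increments": [0, 0, -0.0015, 0, 0, 0, 0, 0, 0, 0, 0, 0]}}

```text
t: 8.67
eef_pos: [0.451, -0.0555, 0.0168]
ee_rot: [-3.129, 0.003, -1.781]
force: [-0.7, 0.4, 0.6]
width: 0.0596
```

Contact with the leaf at TCP z≈.0168 (about 24 mm lower than the text implies). I'll rise 3.5 mm and push.

>>> {"op": "apply_moves", "data": {"increments": [0, 0, 0.0035, 0, 0, 0, 0, 0, 0, 0, 0, 0, 0.006, -0.0013, 0, 0, 0, 0, 0.006, -0.0013, 0, 0, 0, 0, 0.006, -0.0013, 0, 0, 0, 0, 0.006, -0.0013, 0, 0, 0, 0, 0, 0, 0, 0, 0, 0]}}

```text
t: 9.25
eef_pos: [0.4755, -0.0617, 0.02]
ee_rot: [-3.132, 0.002, -1.781]
force: [-0.0, 0.2, -0.2]
width: 0.0596
```

```bash
python3 m.py 4
```

```text
[ 0.47552486 -0.06172519  0.01995072] 0.4778223629092156
top tape ((0.5869896411895752, -0.11783941090106964), (0.05995861440896988, 0.01343727856874466), 75.2564468383789) s 0.5986587153866887
wrist tape ((0.5949770212173462, -0.09101850539445877), (0.12031237035989761, 0.01503903791308403), 75.63543701171875) s 0.6007760678298771
```

>>> {"op": "apply_moves", "data": {"increments": [0.006, -0.0013, 0, 0, 0, 0, 0.006, -0.0013, 0, 0, 0, 0, 0.006, -0.0013, 0, 0, 0, 0, 0.006, -0.0013, 0, 0, 0, 0, 0.006, -0.0013, 0, 0, 0, 0, 0.006, -0.0013, 0, 0, 0, 0, 0.006, -0.0013, 0, 0, 0, 0, 0, 0, 0, 0, 0, 0, 0, 0, 0, 0, 0, 0]}}

```text
t: 10.1
eef_pos: [0.5196, -0.0722, 0.0193]
ee_rot: [-3.135, 0.001, -1.782]
force: [-4.1, 0.6, 3.4]
width: 0.0594
```

```bash
python3 m.py 5
```

```text
[ 0.51957222 -0.07220563  0.01928093] 0.5230927468651163
top tape ((0.7894999980926514, -0.041999999433755875), (0.008000001311302185, 0.021000027656555176), 90.0) s 0.7804865480158478
wrist tape ((0.6382812857627869, -0.09680667519569397), (0.12020184099674225, 0.014969800598919392), 77.95744323730469) s 0.6443249963849783
```

View pics/b5.png

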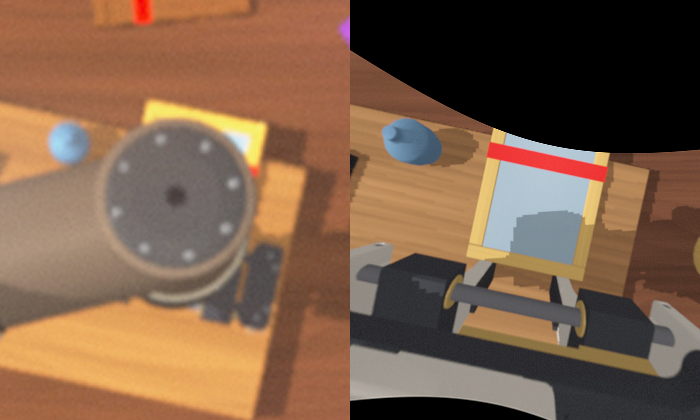

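The mirror is now square to the leaf (77.96° against 77.8°), and the stripe is 18.5 mm short of the edge.

>>> {"op": "apply_moves", "data": {"increments": [0.005, -0.0011, 0.0008, 0, 0, 0, 0.005, -0.0011, 0, 0, 0, 0, 0.004, -0.0009, 0, 0, 0, 0, 0, 0, 0, 0, 0, 0, 0, 0, 0, 0, 0, 0]}}

```text
t: 10.62
eef_pos: [0.5352, -0.0752, 0.0202]
ee_rot: [-3.134, 0.001, -1.781]
force: [-3.0, 0.1, 1.7]
width: 0.0595
```

```bash
python3 m.py 6
```

```text
[ 0.53524654 -0.07523474  0.02018477] 0.5390537340852117
top tape ((0.7910246849060059, -0.042247526347637177), (0.018706709146499634, 0.007263774052262306), 5.710609436035156) s 0.7820291248969733
wrist tape ((0.6539076566696167, -0.09984585642814636), (0.12139061093330383, 0.015296106226742268), 78.0558090209961) s 0.6602412590116262
```

>>> {"op": "apply_moves", "data": {"increments": [0.002, -0.0004, 0, 0, 0, 0, 0, 0, 0, 0, 0, 0]}}

```text
t: 10.88
eef_pos: [0.537, -0.0756, 0.0203]
ee_rot: [-3.134, 0.001, -1.781]
force: [-0.3, 0.2, 0.3]
width: 0.0596
```

```bash
python3 m.py 7
```

```text
[ 0.53704472 -0.07559521  0.02028873] 0.5408875487472591
top tape ((0.7911287546157837, -0.04228712618350983), (0.01850769855082035, 0.00815930962562561), 5.7105889320373535) s 0.7821392313495278
wrist tape ((0.6557421684265137, -0.10023795068264008), (0.12139356136322021, 0.015500563196837902), 78.23171997070312) s 0.6621172905430197
```

>>> {"op": "apply_moves", "data": {"increments": [-0.01, 0.0021, 0, 0, 0, 0, -0.01, 0.0021, 0, 0, 0, 0, -0.005, 0.001, 0.01, 0, 0, 0, 0, 0, 0.035, 0, 0, 0, 0, 0, 0.035, 0, 0, 0, 0, 0, 0.035, 0, 0, 0, 0, 0, 0.035, 0, 0, 0, 0, 0, 0.035, 0, 0, 0, 0, 0.035, 0, 0, 0, 0, 0, 0.035, 0, 0, 0, 0, 0, 0.035, 0, 0, 0, 0, 0, 0.035, 0, 0, 0, 0, 0, 0.035, 0, 0, 0, 0, 0, 0.035, 0, 0, 0, 0, 0, 0.035, 0, 0, 0, 0, 0, 0.035, 0, 0, 0, 0, 0, 0.035, 0, 0, 0, 0, 0, 0.035, 0, 0, 0, 0, 0, 0, 0, 0, 0, 0]}}

```text
t: 12.57
eef_pos: [0.4927, 0.2927, 0.2327]
ee_rot: [-3.118, 0.016, -1.783]
force: [-0.3, -0.2, 0.6]
width: 0.0598
```

```bash
python3 - <<'E'
from h import *
B=(.48,.78,-.26,.30); u=np.array([.9773,-.2121])
t=snap('top','t8'); a=rect('top',t,.04,*B); b=rect('top',t,.03,*B)
h=cv2.cvtColor(a,cv2.COLOR_RGB2HSV).astype(int); m=((h[...,0]>172)|(h[...,0]<4))&(h[...,1]>150)&(h[...,2]>150); m[:40]=0
nn,l,st,ce=cv2.connectedComponentsWithStats(m.astype('u1')); i=1+np.argmax(st[1:,4]); p=np.argwhere(l==i)
r=cv2.minAreaRect(np.c_[B[1]-p[:,0]/1000,B[3]-p[:,1]/1000].astype('f4')); print('tape',r,np.array(r[0])@u)
f=lambda y:.678+.218*y
print('edge',edge_fit(b,B,np.linspace(.08,.22,60),lambda y:f(y)-.02,lambda y:f(y)+.02))
print('edge R',edge_fit(b,B,np.r_[np.linspace(-.185,-.175,6),np.linspace(.08,.22,6)],lambda y:f(y)-.015,lambda y:f(y)+.015))
end=lambda y:.73+.217*y
e=edge_fit(a,B,np.linspace(-.15,-.07,40),lambda y:end(y)-.02,lambda y:end(y)+.02); print('mirror end',e, 'overhang',(e[0]+e[1]*-.11-(.678+.218*-.11))*.977)
s=snap('side','s8'); c=s[140:260,250:370]
cv2.imwrite('pics/c8.png',np.vstack([a,cv2.resize(c,(280,280))@np.eye(3) if 0 else cv2.copyMakeBorder(cv2.resize(c,(280,280)),0,0,0,a.shape[1]-280,cv2.BORDER_CONSTANT)])[:,:,::-1])
E
```

```text
tape ((0.6564458608627319, -0.10167846083641052), (0.1227789968252182, 0.010400407947599888), 78.31062316894531) 0.6631105413645506
edge (np.float32(0.6783481), np.float32(0.21890123), np.float64(0.00025971332596519403))
edge R (np.float32(0.6784166), np.float32(0.2170199), np.float64(0.00015311443805698932))
mirror end (np.float32(0.72967494), np.float32(0.21153833), np.float64(0.0002548319032558699)) overhang 0.051180817
```

View pics/c8.png

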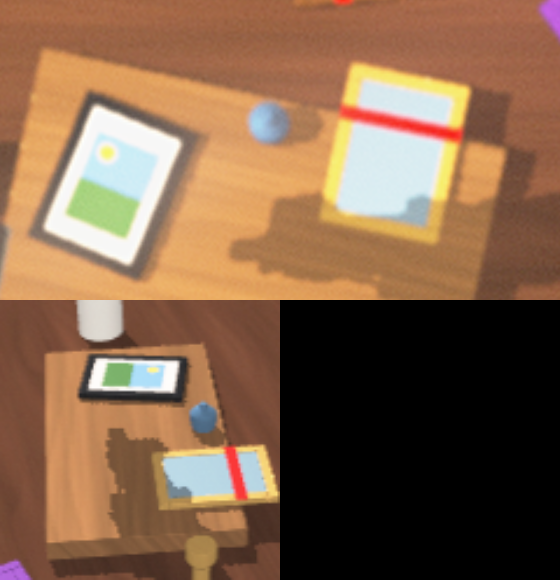

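The picture shows the stripe, (343,112) to (462,137), right over the leaf's far edge, with the mirror flat and square and the hand clear.

```bash
python3 -c "
from station import arm
print(arm.job_done())"
```

```text
the job is handed in; nothing more can be done
None
```

The mirror now overhangs the leaf's far edge with the red stripe right above that edge. I handed the job in about 13 s into the 50 s limit.

I pushed it about 74 mm, using two fingertips side by side against its near end.

Last checks:
- **Overhang:** the top camera put the stripe within about 0.5 mm of the edge and measured 51 mm overhanging, against 50 mm asked. My last wrist-camera reading before backing off had the stripe about 1 mm short of the edge.
- **Squareness:** the mirror is within about 0.5° of square to the leaf.
- **Bystanders:** the print and pot look unmoved in the final pictures, and the mug and candlestick only partly show there. I did not measure any of them again. The wrist force was about 5 N at most in the readings after each move.
- **Hand:** clear of everything, about 0.2 m up over the print's end of the leaf.

**Failed first push:** the first pass went over the mirror without touching it. With the fingers about 60 mm apart, the tips reach roughly 24 mm less far than the stated 11 mm implies. I backed off, felt down lightly to the leaf, rose 3.5 mm and pushed again.

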